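Square a spectacles carton into the labelling stop

ROBOT

A 7-joint arm with a two-finger parallel gripper is mounted at the origin on the work surface. World frame = base frame: x ahead of the robot, y to its left, z up, the work surface at z = 0. Lengths are in m, angles in rad, forces in N, time in s.
With the tool pointing down it reaches from about 0.425 to 1.025 m from the base axis. Payload 9.4 kg.
Tool frame: the origin (TCP) lies midway between the tips of the shut fingers; the grasp point (between the pads) lies 19 mm behind it (arm.pinch_z is the distance from the TCP to the grasp point, in m); z points along the fingers, y is the line along which they close (so a half turn about z gives the same grasp; the last joint's range is limited). The gripper opens to 85 mm and grips with 20 to 120 N. Pads are 22 mm wide; open, the fingers measure 114 mm over their backs; the gripper's body (76 mm by 85 mm) begins 54 mm behind the grasp point. The pads swing forward as they close: fully open they stand 13 mm farther back than shut.
Start: joints at [-1.188, 0.599, -0.003, 1.599, 0.002, 0.943, -0.08], TCP at [0.322, 0.65, 0.231] pointing down, gripper open.
Joint ranges: [-2.57, 2.57], [-0.35, 1.97], [-1.29, 1.29], [0.11, 2.56], [-1.05, 4.19], [0.11, 1.86], [-2.63, 2.63]. Speed limits (rad/s): [2.22, 2.22, 3.01, 3.01, 3.14, 3.14, 3.14].

INTERFACE

Orientations are given as a rotation vector (axis times angle).
In Python, from cell import arm, imaging gives the robot as it stands.
- The arm moves only by the tool arm_command, never from a script. Its argument "steps" is a list of rows, each a list of 3 entries, a list of its own where there are three numbers: the shift along the world's x, y, z in cm, then the turn, a rotation vector about the world's x, y, z in rad, then the gripper command: -1 is shut, 1 is fully open, values between are in proportion. A call has exactly 8 rows; each row is the pose to reach, as a shift and turn from the pose commanded when the call began; what a row does not reach only later rows make up. A row lasts 1/12 s, in which the tool goes at most 41.7 mm and 7.16 degrees, less where a joint would pass 70% of its speed; a pose out of reach is approached as far as the arm can. A call with a gripper value outside its range is refused whole. The fingers move at their own pace and stop on an object; the grip force is fixed at half the most. Time passes only in rows, so rows that repeat a pose let the fingers close, or fill a call up. It gives the time, the measured TCP pose, the force and the opening at its end, in the units of the state.
- arm.get_obs(): the state, without advancing time (a new reading comes with each control period).
- imaging.snapshot(name): name is "scene" or "top"; returns the picture (384x512x3 uint8, red, green, blue); there is no depth.
- imaging.camera_model(name): a dict with "intrinsics" (3x3 intrinsics, pixels), "k1" (the pictures are not rectified: a ray, as slopes to the right and down, at radius r is drawn at 1 + k1 r^2 times it, then the intrinsics apply), "R" (3x3) and "t" (3): a world point X has camera coordinates R X + t. Camera axes: x right, y down, z forward; pixel columns grow to the right and rows downward; lengths in m; the calibration is good to about 2 mm. A picture is of the moment at which its call begins. camera_model takes no time and is no camera call.
- arm.sign_off(): hands the job in, once; it reports no verdict.
The state is a dict: "time": time; "joint_pos": joint angles; "qvel": joint speeds; "effort": joint torques, N m; "tcp_pos": TCP position; "tool_rot": TCP orientation; "force": force on the tool from outside, world axes, zero at the start; "torque": the same for the moment, N m; "width": finger opening in m.
Only numpy, scipy, OpenCV 4.12 (cv2) and the standard library are available. Lean on these libraries where they do the work, as an engineer would, in place of code of your own. Each camera call takes 0.05 s, during which the arm holds its last target. There are 200 camera calls.

TASK

Push the black carton with the orange band along the table into the corner of the blue labelling stop, until its long side lies flush along the long rail and its left end is against the short end stop. Only push it with the fingers: it must stay flat on the table, never lifted or tipped. Leave the carton with the white band and all the other things on the table where they are, and finish with the hand clear.

Things in the scene. Friction and masses are not known exactly. Their poses are not given: they have to be found in the camera images.
- carton: The carton to push: a closed black box with an orange band round its middle, 60 mm (its x) by 150 mm (its y) by 42 mm high, about 0.25 kg. Origin: centre of its underside; z up. It starts on the open table between robot and long rail, within 20 degrees of parallel to the rail; it and the other carton may have swapped places, about 0.23 m apart along y.
- fence: Blue L-shaped stop fixed to the table, bars 20 mm thick, 30 mm high, turned up to 7 degrees. Origin: on the table at the inside corner. The long rail's face is the plane x = 0, running from the corner 600 mm towards -y (robot's right), bar on the +x side. The end stop's face is the plane y = 0, running 90 mm towards -x (to the robot), bar on the +y side.
- home (a point): Centre of the flat yellow patch on the table in the stop's inside corner, at x = -30, y = -75 mm of fence; same axes. A carton fully home has its origin here and its long side along y.
- other_carton: A like carton with a white band, 60 x 150 x 42 mm, origin at the centre of its underside: leave it alone.
- spectacles_a: Folded black spectacles, 145 mm along their y, 45 mm along x, 40 mm high, standing on the table to the left, origin under their middle: leave them.
- spectacles_b: Folded red-framed spectacles, same size, beyond the long rail, origin under their middle: leave them.
- spray: White lens-spray bottle with a blue label, 44 mm across, 130 mm high, on the right, origin at the centre of its underside: leave it.
- case: Hard red spectacles case, 62 x 155 x 30 mm, on the right, origin at the centre of its underside: leave it.
- screwdriver: Screwdriver with a yellow handle, 140 mm long, lying at the right near the robot: leave it.
- pot: Grey open pot, 72 mm across, 85 mm high, on the left, origin at the centre of its underside: leave it.
There are look-alikes about, which are no part of the job. Leave any turquoise or yellow look-alike of the carton alone.

How it is judged:
At the end, for the whole second after the job is handed in: The orange-banded carton lies at rest flat on the table in the corner of the stop: its centre within 5 mm of fully home both towards the rail and towards the end stop, its long side within 0.05 rad of the rail (x of carton in the frame of fence between -0.035 and -0.026 m and y of carton in the frame of fence between -0.08 and -0.071 m and angle between the y axis of carton and the y axis of fence, either way round below 0.05 rad and angle between carton's own z axis and vertical below 0.04 rad and height (world z) of carton below 0.004 m and linear speed of carton below 0.01 m/s); the robot touches nothing.
It fails at once if the carton is lifted off the table by more than 8 mm (height (world z) of carton above 0.008 m).
It fails at once if the carton is tipped by more than 0.15 rad (angle between carton's own z axis and vertical above 0.15 rad).
It fails at once if the white-banded carton moved by more than 15 mm (distance of other_carton from where it was at the start of the episode above 0.015 m).
It fails at once if another thing on the table moved by more than 15 mm (distance of any of spectacles_a, spectacles_b, spray, case, screwdriver, pot from where it was at the start of the episode above 0.015 m).
It also fails if it takes over 58 s, if anything falls off the work surface, if the arm or the gripper's body presses on something with over 40 N, if the wrist force passes 120 N, or if a joint passes its speed limit or range.

## Working session

There is one attempt and no reset: what is moved stays moved. The work goes in short steps, Python scripts to look and compute and a tool call to move; the robot and the scene stay as the last step left them, time stands still between calls to the robot, and variables do not carry over. Pictures are saved under pics/ and viewed, on a budget of 10 in all, crops included, one or two more only if the job needs it, and the job is handed in when it is done.

Besides the shell and the picture viewer there is one more tool, called after ">>>" as name([rows], argument=value, ...), one row to a line, values as JSON. arm_command: Moves the arm, as the interface text tells. Its arguments: {"type":"object","properties":{"steps":{"type":"array"}},"required":["steps"]}

```bash
mkdir -p pics; ls; cat > h.py <<'E'
import numpy as np,cv2
from cell import arm,imaging
def snap(n,f,crop=None,s=1):
    im=imaging.snapshot(n)[:,:,::-1].copy()
    cv2.imwrite('pics/raw_'+f,im)
    if crop: x0,y0,x1,y1=crop; im=im[y0:y1,x0:x1]
    cv2.imwrite('pics/'+f,cv2.resize(im,None,fx=s,fy=s,interpolation=cv2.INTER_CUBIC))
def cam(n):
    m=imaging.camera_model(n); return np.array(m['intrinsics']),m['k1'],np.array(m['R']),np.array(m['t'])
def world(n,px,z):
    K,k1,R,t=cam(n); out=[]
    for u,v in px:
        d=np.linalg.solve(K,[u,v,1])[:2]; s=d.copy()
        for _ in range(30): s=d/(1+k1*(s@s))
        r=R.T@np.array([*s,1]); c=-R.T@t
        out.append((c+r*(z-c[2])/r[2])[:2])
    return np.array(out)
def pix(n,X):
    K,k1,R,t=cam(n); c=np.atleast_2d(X)@R.T+t; s=c[:,:2]/c[:,2:]
    s=s*(1+k1*(s**2).sum(1,keepdims=True)); return s@K[:2,:2].T+K[:2,2]
E
python3 - <<'E'
from h import *
snap('top','top1.png',None,1.5)
snap('scene','sc1.png',None,1.5)
o=arm.get_obs();print(o['tcp_pos'],o['tool_rot'],o['time'],o['force'])
for n in('top','scene'):
    K,k,R,t=cam(n);print(-R.T@t,R)
E
```

```text
pics
[0.32155862 0.6493225  0.23051034] [-7.15727697e-01 -3.05879629e+00  2.13644430e-03] 0.1 [ 0.07955731 -0.17560287 -0.50237885]
[0.43271882 0.05292623 1.09934471] [[-0.01892957 -0.99978139  0.00887977]
 [-0.99118812  0.01760081 -0.13128717]
 [ 0.13110218 -0.01128673 -0.99130461]]
[ 1.01230976 -0.77973416  0.97583336] [[ 0.86493772  0.50161716  0.01621627]
 [ 0.36800358 -0.61191537 -0.70009495]
 [-0.34125666  0.61150617 -0.7138656 ]]
```

View pics/top1.png

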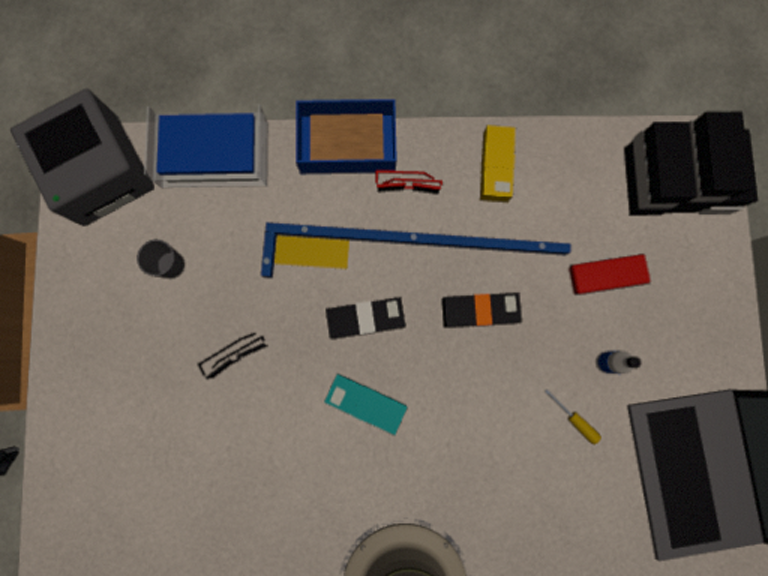

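View pics/sc1.png

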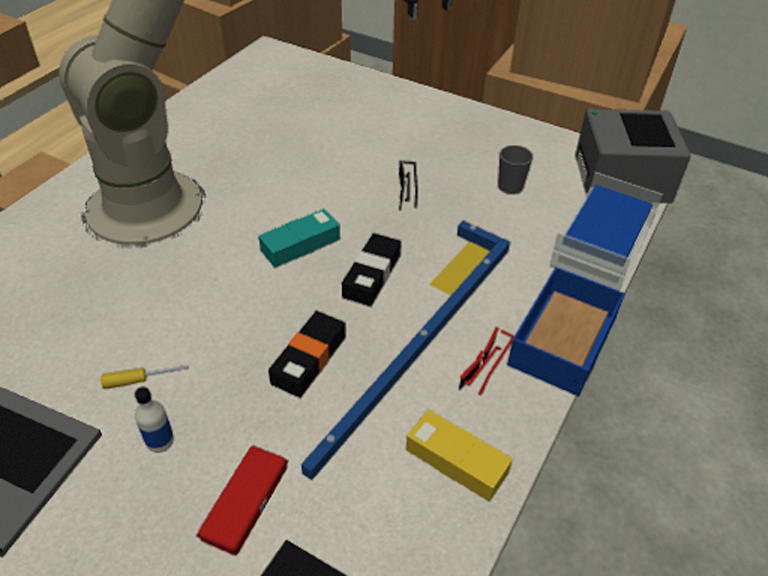

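The top view shows two candidates: the orange-banded carton at (482,310) and the white-banded one at (366,317), in 1.5x pixels. The turquoise one at (366,404) and the yellow one at (498,162) are look-alikes. Orange fits the description, so I'll confirm it in an enlarged crop and measure there.

```bash
python3 - <<'E'
from h import *
im=cv2.imread('pics/raw_top1.png')
cv2.imwrite('pics/crop1.png',cv2.resize(im[140:240,160:390],None,fx=3.4,fy=3.4,interpolation=cv2.INTER_CUBIC))
E
```

```text
(no output)
```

View pics/crop1.png

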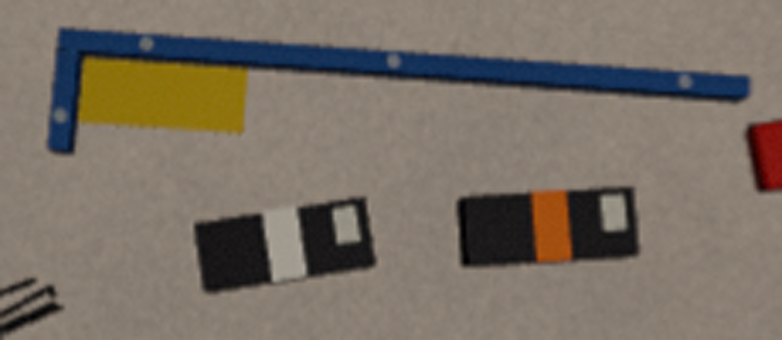

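The crop confirms the orange-banded carton at crop (550,226), white at (285,240), and the yellow patch corners at about (80,57), (248,68), (243,133), (78,122). Next I turn these into world positions.

```bash
python3 - <<'E'
from h import *
f=lambda p:(np.array(p,float)+.5)/3.4-.5+[160,140]
def show(n,p,z):
    w=world('top',f(p),z);print(n,w.round(4).tolist(),'mean',w.mean(0).round(4),'len',np.linalg.norm(np.roll(w,-1,0)-w,axis=1).round(3));return w
show('patch',[(80,57),(248,68),(243,133),(78,122)],0)
w=show('railouter',[(60,30),(748,75)],.03);d=w[0]-w[1];print('yaw',np.arctan2(-d[0],d[1]))
show('endouter',[(60,30),(49,152)],.03)
for n,p in (('orange',[(467,198),(633,188),(637,255),(470,266)]),('white',[(196,223),(364,199),(374,265),(206,291)])):
    w=show(n,p,.042);d=w[0]-w[1]+w[3]-w[2];print('yaw',np.arctan2(-d[0],d[1]))
show('red',[(750,125),(756,190)],.03)
E
```

```text
patch [[0.694, 0.2505], [0.6811, 0.0972], [0.621, 0.1025], [0.6338, 0.2519]] mean [0.6575 0.1755] len [0.154 0.06  0.15  0.06 ]
railouter [[0.7118, 0.2631], [0.6607, -0.3501]] mean [ 0.6863 -0.0435] len [0.615 0.615]
yaw -0.08317290121112213
endouter [[0.7118, 0.2631], [0.602, 0.2718]] mean [0.6569 0.2674] len [0.11 0.11]
orange [[0.5534, -0.0928], [0.5595, -0.2379], [0.5011, -0.2383], [0.4944, -0.0933]] mean [ 0.5271 -0.1656] len [0.145 0.058 0.145 0.059]
yaw 0.04429333138897886
white [[0.5359, 0.142], [0.5541, -0.0035], [0.4968, -0.0107], [0.4772, 0.1338]] mean [0.516  0.0654] len [0.147 0.058 0.146 0.059]
yaw 0.12985108972740236
red [[0.6154, -0.3488], [0.5572, -0.3503]] mean [ 0.5863 -0.3496] len [0.058 0.058]
```

>>> arm_command([
  [[5, -4, 0], [0, 0, 0.1], 1],
  [[10, -7, 0], [0, 0, 0.2], 1],
  [[13, -10, 0], [0, 0, 0.376], 1],
  [[16, -14, 0], [0, 0, 0.376], 1],
  [[18, -18, 0], [0, 0, 0.376], 1],
  [[20, -22, 0], [0, 0, 0.376], 1],
  [[21, -26, 0], [0, 0, 0.376], 1],
  [[22, -30, 0], [0, 0, 0.376], 1],
])

```text
time: 0.77
tcp_pos: [0.5265, 0.3945, 0.2307]
tool_rot: [-0.133, -3.139, 0.001]
force: [0.6, -0.6, 0.2]
width: 0.0853
```

>>> arm_command([
  [[0, -4, 0], [0, 0, 0], 1],
  [[0, -8, 0], [0, 0, 0], 1],
  [[-1, -12, 0], [0, 0, 0], 1],
  [[-2, -16, 0], [0, 0, 0], 1],
  [[-3, -20, 0], [0, 0, 0], 1],
  [[-4, -24, 0], [0, 0, 0], 1],
  [[-5, -28, 0], [0, 0, 0], 1],
  [[-6, -32, 0], [0, 0, 0], 1],
])

```text
time: 1.43
tcp_pos: [0.4644, 0.0748, 0.2312]
tool_rot: [-0.131, -3.139, 0.0]
force: [0.7, -0.6, -0.4]
width: 0.0853
```

>>> arm_command([
  [[-1, -4, 0], [0, 0, 0], 1],
  [[-2, -8, 0], [0, 0, 0], 1],
  [[-2.5, -12, 0], [0, 0, 0], 1],
  [[-2.5, -16, 0], [0, 0, 0], 1],
  [[-2.5, -20, 0], [0, 0, 0], 1],
  [[-2.5, -20, -3], [0, 0, 0], 1],
  [[-2.5, -20, -7], [0, 0, 0], 1],
  [[-2.5, -20, -10], [0, 0, 0], 1],
])

```text
time: 2.1
tcp_pos: [0.4401, -0.1245, 0.1299]
tool_rot: [0.135, 3.137, -0.0]
force: [0.4, 0.2, -0.9]
width: 0.0852
```

>>> arm_command([
  [[0, 0, 0], [0, 0, 0], 1],
  [[0, 0, 0], [0, 0, 0], 1],
  [[0, 0, 0], [0, 0, 0], 1],
  [[0, 0, 0], [0, 0, 0], 1],
  [[0, 0, 0], [0, 0, 0], 1],
  [[0, 0, 0], [0, 0, 0], 1],
  [[0, 0, 0], [0, 0, 0], 1],
  [[0, 0, 0], [0, 0, 0], 1],
])

```text
time: 2.77
tcp_pos: [0.4407, -0.1235, 0.1319]
tool_rot: [0.131, 3.138, -0.0]
force: [0.5, -0.4, 0.3]
width: 0.0855
```

>>> arm_command([
  [[1.0, -3, 0], [0, 0, 0], 1],
  [[1.0, -4.6, 0], [0, 0, 0], 1],
  [[1.0, -4.6, -3.5], [0, 0, 0], 1],
  [[1.0, -4.6, -7], [0, 0, 0], 1],
  [[1.0, -4.6, -10], [0, 0, 0], 1],
  [[1.0, -4.6, -11.5], [0, 0, 0], 1],
  [[1.0, -4.6, -12.6], [0, 0, 0], 1],
  [[1.0, -4.6, -12.6], [0, 0, 0], 1],
])

```text
time: 3.43
tcp_pos: [0.4496, -0.1691, 0.0033]
tool_rot: [-0.131, -3.136, -0.001]
force: [-0.6, -0.8, 0.8]
width: 0.0852
```

```bash
python3 - <<'E'
from h import *
snap('scene','sc2.png',(130,150,380,340),3)
o=arm.get_obs();print(o['tcp_pos'],o['force'],o['joint_pos'])
E
```

```text
[ 0.4498795  -0.16923444  0.00439629] [-0.13727485 -0.83514568 -0.69450891] [ 0.25262728  0.71880791 -0.01593609  2.30427714  0.08683577  0.12120289
  1.64158316]
```

View pics/sc2.png

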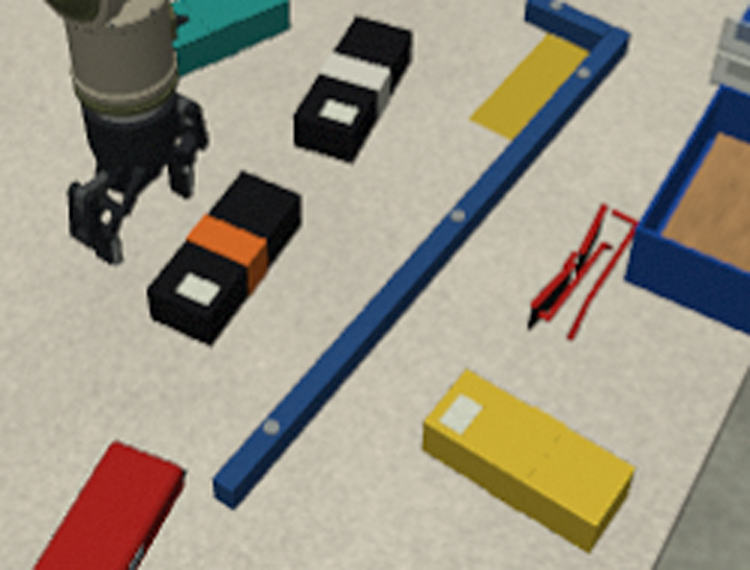

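The fingers stand behind the carton at crop (95,220) and (185,150). Pushing towards the rail.

>>> arm_command([
  [[1, -0.1, 0], [0, 0, 0], 1],
  [[2, -0.2, 0], [0, 0, 0], 1],
  [[3, -0.25, 0], [0, 0, 0], 1],
  [[4, -0.3, 0], [0, 0, 0], 1],
  [[5, -0.4, 0], [0, 0, 0], 1],
  [[6, -0.5, 0], [0, 0, 0], 1],
  [[7, -0.6, 0], [0, 0, 0], 1],
  [[8, -0.7, 0], [0, 0, 0], 1],
])

```text
time: 4.15
tcp_pos: [0.5313, -0.1766, 0.0054]
tool_rot: [-0.132, -3.139, 0.0]
force: [-1.7, -0.3, 1.9]
width: 0.0853
```

>>> arm_command([
  [[0.6, 0, 0], [0, 0, 0], 1],
  [[1.2, -0.1, 0], [0, 0, 0], 1],
  [[1.8, -0.1, 0], [0, 0, 0], 1],
  [[2.4, -0.2, 0], [0, 0, 0], 1],
  [[3, -0.2, 0], [0, 0, 0], 1],
  [[3.5, -0.3, 0], [0, 0, 0], 1],
  [[4, -0.3, 0], [0, 0, 0], 1],
  [[4.5, -0.4, 0], [0, 0, 0], 1],
])

```text
time: 4.82
tcp_pos: [0.5758, -0.1803, 0.0052]
tool_rot: [-0.131, -3.139, -0.0]
force: [-1.6, 0.2, -0.6]
width: 0.0854
```

```bash
python3 - <<'E'
from h import *
snap('top','top3.png',(200,130,400,250),4)
o=arm.get_obs();print(o['tcp_pos'],o['force'])
E
```

```text
[ 0.57710074 -0.18056564  0.00529823] [ 1.4309861   0.43891632 -0.72557518]
```

View pics/top3.png

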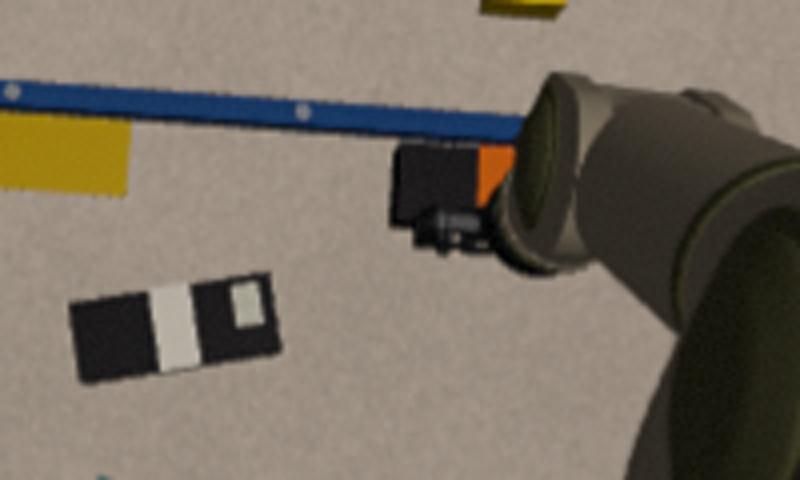

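The carton is aligned and a few mm from the rail, at crop (440,190). I'll creep up to contact.

>>> arm_command([
  [[0.1, 0, 0], [0, 0, 0], 1],
  [[0.2, 0, 0], [0, 0, 0], 1],
  [[0.3, 0, 0], [0, 0, 0], 1],
  [[0.4, 0, 0], [0, 0, 0], 1],
  [[0.5, 0, 0], [0, 0, 0], 1],
  [[0.6, -0.1, 0], [0, 0, 0], 1],
  [[0.7, -0.1, 0], [0, 0, 0], 1],
  [[0.8, -0.1, 0], [0, 0, 0], 1],
])

```text
time: 5.53
tcp_pos: [0.5834, -0.1815, 0.0053]
tool_rot: [-0.132, -3.139, 0.0]
force: [-1.9, -0.7, 0.0]
width: 0.0851
```

>>> arm_command([
  [[0.1, 0, 0], [0, 0, 0], 1],
  [[0.2, 0, 0], [0, 0, 0], 1],
  [[0.3, 0, 0], [0, 0, 0], 1],
  [[0.4, 0, 0], [0, 0, 0], 1],
  [[0.5, 0, 0], [0, 0, 0], 1],
  [[0.6, -0.1, 0], [0, 0, 0], 1],
  [[0.6, -0.1, 0], [0, 0, 0], 1],
  [[0.6, -0.1, 0], [0, 0, 0], 1],
])

```text
time: 6.2
tcp_pos: [0.5853, -0.1817, 0.0048]
tool_rot: [-0.133, -3.131, -0.002]
force: [-12.2, 3.2, 6.1]
width: 0.0852
```

>>> arm_command([
  [[-1, 0.1, 0], [0, 0, 0], 1],
  [[-3, 0.2, 0], [0, 0, 0], 1],
  [[-3.5, 0.2, 2], [0, 0, 0], 1],
  [[-3.5, 0.2, 5], [0, 0, 0], 1],
  [[-3.5, 0.2, 9], [0, 0, 0], -1],
  [[-2.5, -2, 10], [0, 0, 0], -1],
  [[-1, -5, 10], [0, 0, 0], -1],
  [[1, -8, 10], [0, 0, 0], -1],
])

```text
time: 6.87
tcp_pos: [0.6003, -0.2632, 0.1075]
tool_rot: [0.129, 3.135, -0.002]
force: [0.2, 0.8, -1.4]
width: 0.0387
```

>>> arm_command([
  [[0, 0, 0], [0, 0, 0], -1],
  [[0, 0, 0], [0, 0, 0], -1],
  [[0, 0, 0], [0, 0, 0], -1],
  [[0, 0, 0], [0, 0, 0], -1],
  [[0, 0, 0], [0, 0, 0], -1],
  [[0, 0, 0], [0, 0, 0], -1],
  [[0, 0, 0], [0, 0, 0], -1],
  [[0, 0, 0], [0, 0, 0], -1],
])

```text
time: 7.53
tcp_pos: [0.5994, -0.262, 0.1053]
tool_rot: [0.131, 3.139, 0.0]
force: [-0.3, -0.2, 0.1]
width: 0.0002
```

```bash
python3 - <<'E'
from h import *
snap('scene','sc4.png',(130,150,380,340),3)
print(arm.get_obs()['joint_pos'])
E
```

```text
[ 0.36423179  0.66214451 -0.05955976  1.86486712  0.06329175  0.61636587
  1.75304799]
```

View pics/sc4.png

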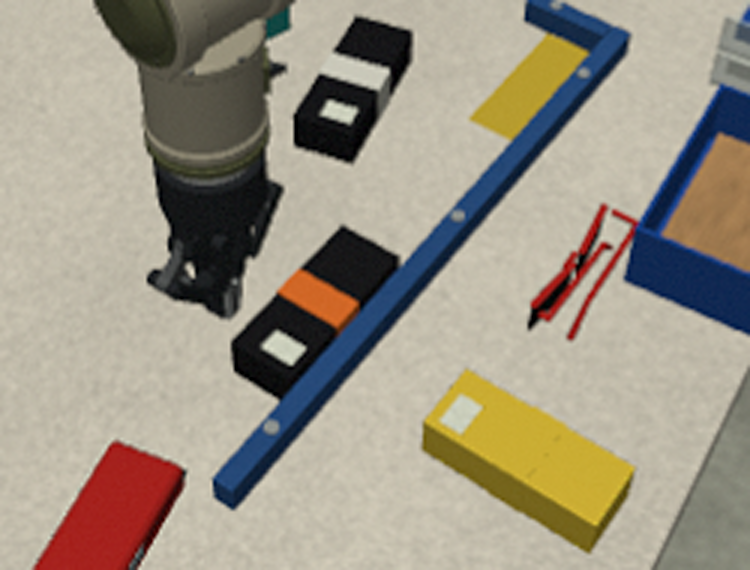

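```bash
python3 - <<'E'
from h import *
p=np.array([(343,228),(400,262),(235,345),(283,326),(341,358)],float);p=(p+.5)/3-.5+[130,150]
w=world('scene',p,.042);print(w.round(4))
print((w[2]+w[1])/2)
# knuckle / tip heights: intersect at y plane of tool
K,k,R,t=cam('scene')
tcp=arm.get_obs()['tcp_pos']
for h in (0,.03,.05):
  for dy in(-.05,0,.05): print(h,dy,((pix('scene',tcp+np.array([dy*.083,dy,h]))-[130,150]+.5)*3-.5).round())
E
```

```text
[[ 0.6086 -0.105 ]
 [ 0.6677 -0.1122]
 [ 0.5975 -0.2509]
 [ 0.6199 -0.2162]
 [ 0.6751 -0.2189]]
[ 0.63261173 -0.18155487]
0 -0.05 [[181. 352.]]
0 0 [[224. 307.]]
0 0.05 [[266. 264.]]
0.03 -0.05 [[177. 327.]]
0.03 0 [[222. 282.]]
0.03 0.05 [[264. 239.]]
0.05 -0.05 [[175. 310.]]
0.05 0 [[220. 265.]]
0.05 0.05 [[263. 222.]]
```

>>> arm_command([
  [[0, 0, 0], [0, 0, -0.12], -1],
  [[0.5, -1, 0], [0, 0, -0.24], -1],
  [[1, -2, 0], [0, 0, -0.36], -1],
  [[1.5, -3, 0], [0, 0, -0.48], -1],
  [[1.8, -3, 0], [0, 0, -0.6], -1],
  [[1.8, -3, 0], [0, 0, -0.72], -1],
  [[1.8, -3, 0], [0, 0, -0.84], -1],
  [[1.8, -3, 0], [0, 0, -0.95], -1],
])

```text
time: 8.25
tcp_pos: [0.6174, -0.2923, 0.1053]
tool_rot: [1.561, 2.726, 0.0]
force: [-0.9, 0.7, 0.7]
width: -0.0003
```

>>> arm_command([
  [[0, 0, 0], [0, 0, -0.12], -1],
  [[0, 0, 0], [0, 0, -0.24], -1],
  [[0, 0, 0], [0, 0, -0.36], -1],
  [[0, 0, 0], [0, 0, -0.48], -1],
  [[0, 0, 0], [0, 0, -0.6], -1],
  [[0, 0, 0], [0, 0, -0.62], -1],
  [[0, 0, 0], [0, 0, -0.62], -1],
  [[0, 0, 0], [0, 0, -0.62], -1],
])

```text
time: 8.92
tcp_pos: [0.6174, -0.2923, 0.1052]
tool_rot: [-2.308, -2.132, 0.0]
force: [0.3, -0.5, 0.4]
width: 0.0002
```

>>> arm_command([
  [[0, 0, -2], [0, 0, 0], -1],
  [[0, 0, -4], [0, 0, 0], -1],
  [[0, 0, -6], [0, 0, 0], -1],
  [[0, 0, -8], [0, 0, 0], -1],
  [[0, 0, -9], [0, 0, 0], -1],
  [[0, 0, -9], [0, 0, 0], -1],
  [[0, 0, -9], [0, 0, 0], -1],
  [[0, 0, -9], [0, 0, 0], -1],
])

```text
time: 9.58
tcp_pos: [0.6179, -0.293, 0.0163]
tool_rot: [2.31, 2.127, 0.001]
force: [1.3, -0.5, 0.1]
width: -0.0002
```

>>> arm_command([
  [[0.1, 1, 0], [0, 0, 0], -1],
  [[0.2, 2, 0], [0, 0, 0], -1],
  [[0.2, 3, 0], [0, 0, 0], -1],
  [[0.3, 4, 0], [0, 0, 0], -1],
  [[0.4, 5, 0], [0, 0, 0], -1],
  [[0.5, 6, 0], [0, 0, 0], -1],
  [[0.6, 7, 0], [0, 0, 0], -1],
  [[0.7, 8, 0], [0, 0, 0], -1],
])

```text
time: 10.25
tcp_pos: [0.6245, -0.2114, 0.0153]
tool_rot: [2.311, 2.127, -0.0]
force: [0.1, -2.1, 2.0]
width: 0.0
```

>>> arm_command([
  [[0.1, 1.2, 0], [0, 0, 0], -1],
  [[0.2, 2.4, 0], [0, 0, 0], -1],
  [[0.3, 3.6, 0], [0, 0, 0], -1],
  [[0.4, 4.8, 0], [0, 0, 0], -1],
  [[0.5, 6, 0], [0, 0, 0], -1],
  [[0.6, 7.2, 0], [0, 0, 0], -1],
  [[0.7, 8.4, 0], [0, 0, 0], -1],
  [[0.8, 9.6, 0], [0, 0, 0], -1],
])

```text
time: 10.92
tcp_pos: [0.6324, -0.1151, 0.0152]
tool_rot: [-2.311, -2.127, 0.0]
force: [0.5, -1.9, 0.4]
width: -0.0
```

```bash
python3 - <<'E'
from h import *
snap('scene','sc5.png',(200,130,380,310),3)
E
```

```text
(no output)
```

View pics/sc5.png

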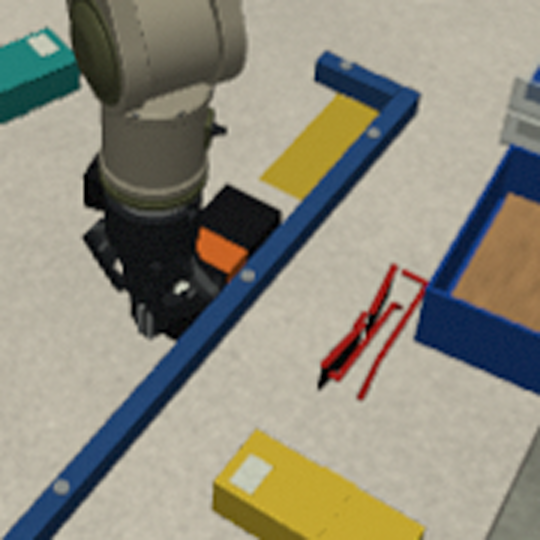

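The carton, at crop (238,230), is still along the rail and heading for the yellow patch. Continuing.

>>> arm_command([
  [[0.1, 1.2, 0], [0, 0, 0], -1],
  [[0.2, 2.4, 0], [0, 0, 0], -1],
  [[0.3, 3.6, 0], [0, 0, 0], -1],
  [[0.4, 4.8, 0], [0, 0, 0], -1],
  [[0.5, 6, 0], [0, 0, 0], -1],
  [[0.6, 7.2, 0], [0, 0, 0], -1],
  [[0.7, 8.4, 0], [0, 0, 0], -1],
  [[0.8, 9.6, 0], [0, 0, 0], -1],
])

```text
time: 11.63
tcp_pos: [0.6404, -0.0191, 0.0152]
tool_rot: [-2.311, -2.127, 0.0]
force: [-0.6, -1.7, 1.0]
width: -0.0001
```

>>> arm_command([
  [[0.1, 1.2, 0], [0, 0, 0], -1],
  [[0.2, 2.4, 0], [0, 0, 0], -1],
  [[0.3, 3.6, 0], [0, 0, 0], -1],
  [[0.4, 4.8, 0], [0, 0, 0], -1],
  [[0.5, 5.8, 0], [0, 0, 0], -1],
  [[0.6, 6.8, 0], [0, 0, 0], -1],
  [[0.6, 7.6, 0], [0, 0, 0], -1],
  [[0.7, 8.2, 0], [0, 0, 0], -1],
])

```text
time: 12.3
tcp_pos: [0.6473, 0.0628, 0.0152]
tool_rot: [-2.311, -2.128, 0.0]
force: [0.2, -0.7, -0.4]
width: -0.0002
```

>>> arm_command([
  [[0, 0.3, 0], [0, 0, 0], -1],
  [[0, 0.6, 0], [0, 0, 0], -1],
  [[0.1, 0.9, 0], [0, 0, 0], -1],
  [[0.1, 1.2, 0], [0, 0, 0], -1],
  [[0.1, 1.4, 0], [0, 0, 0], -1],
  [[0.1, 1.6, 0], [0, 0, 0], -1],
  [[0.1, 1.8, 0], [0, 0, 0], -1],
  [[0.1, 1.8, 0], [0, 0, 0], -1],
])

```text
time: 12.97
tcp_pos: [0.6484, 0.08, 0.0153]
tool_rot: [-2.311, -2.128, -0.0]
force: [-0.4, -0.2, 0.3]
width: -0.0002
```

>>> arm_command([
  [[0, 0.2, 0], [0, 0, 0], -1],
  [[0, 0.4, 0], [0, 0, 0], -1],
  [[0, 0.6, 0], [0, 0, 0], -1],
  [[0.1, 0.8, 0], [0, 0, 0], -1],
  [[0.1, 1.0, 0], [0, 0, 0], -1],
  [[0.1, 1.1, 0], [0, 0, 0], -1],
  [[0.1, 1.1, 0], [0, 0, 0], -1],
  [[0.1, 1.1, 0], [0, 0, 0], -1],
])

```text
time: 13.63
tcp_pos: [0.6494, 0.0896, 0.0153]
tool_rot: [2.312, 2.126, -0.001]
force: [-0.7, -4.5, 0.6]
width: -0.0004
```

>>> arm_command([
  [[0, 0.1, 0], [0, 0, 0], -1],
  [[0, 0.2, 0], [0, 0, 0], -1],
  [[0, 0.3, 0], [0, 0, 0], -1],
  [[0, 0.3, 0], [0, 0, 0], -1],
  [[0, 0.3, 0], [0, 0, 0], -1],
  [[0, 0.3, 0], [0, 0, 0], -1],
  [[0, 0.3, 0], [0, 0, 0], -1],
  [[0, 0.3, 0], [0, 0, 0], -1],
])

```text
time: 14.3
tcp_pos: [0.6489, 0.0898, 0.0153]
tool_rot: [2.313, 2.123, -0.005]
force: [-3.1, -12.6, 2.7]
width: -0.0
```

The carton is seated against the end stop with 12.6 N. Backing off and clearing the view.

>>> arm_command([
  [[-0.1, -1, 0], [0, 0, 0], -1],
  [[-0.3, -3, 0], [0, 0, 0], -1],
  [[-0.4, -5, 0], [0, 0, 0], -1],
  [[-0.4, -5, 3], [0, 0, 0], -1],
  [[-0.4, -5, 7], [0, 0, 0], -1],
  [[-0.4, -6, 11], [0, 0, 0], -1],
  [[-0.4, -9, 13], [0, 0, 0], -1],
  [[-0.4, -13, 13], [0, 0, 0], -1],
])

```text
time: 14.97
tcp_pos: [0.6484, -0.033, 0.15]
tool_rot: [2.302, 2.133, 0.012]
force: [1.9, -0.5, -0.3]
width: 0.0001
```

>>> arm_command([
  [[-1, -4, 0], [0, 0, 0], -1],
  [[-2, -8, 0], [0, 0, 0], -1],
  [[-3, -12, 0], [0, 0, 0], -1],
  [[-4, -16, 0], [0, 0, 0], -1],
  [[-5, -20, 0], [0, 0, 0], -1],
  [[-6, -24, 0], [0, 0, 0], -1],
  [[-6, -24, 0], [0, 0, 0], -1],
  [[-6, -24, 0], [0, 0, 0], -1],
])

```text
time: 15.63
tcp_pos: [0.5844, -0.2795, 0.1456]
tool_rot: [2.316, 2.121, 0.0]
force: [0.4, 0.5, -0.4]
width: -0.0001
```

```bash
python3 - <<'E'
from h import *
snap('top','top6.png',(160,130,320,250),5)
snap('scene','sc6.png')
E
```

```text
(no output)
```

View pics/top6.png

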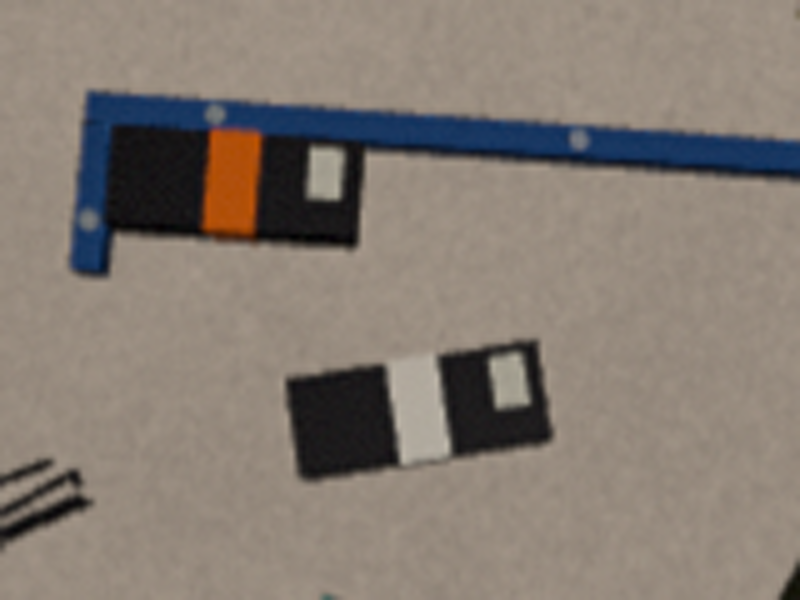

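The carton sits in the corner, top corners at crop (110,127), (363,145), (356,247), (108,231), and the white carton looks unmoved. Checking the numbers.

```bash
python3 - <<'E'
from h import *
f=lambda p:(np.array(p,float)+.5)/5-.5+[160,130]
r=world('top',f([(88,92),(800,143)]),.03);d=(r[0]-r[1])/np.linalg.norm(r[0]-r[1]);ex=np.array([d[1],-d[0]])
c=r[0]-.02*d-.02*ex
w=world('top',f([(110,127),(363,145),(356,247),(108,231)]),.042)
print('lens',np.linalg.norm(np.roll(w,-1,0)-w,axis=1))
for q in [*w,w.mean(0)]: print(((q-c)@ex).round(4),((q-c)@d).round(4))
e=w[0]-w[1]+w[3]-w[2];print('rel yaw',np.arctan2(-(e@ex),e@d))
v=world('top',f([(287,379),(538,342),(551,440),(302,478)]),.042);print('white',v.mean(0))
E
```

```text
lens [0.15164494 0.06183923 0.14739763 0.06308393]
-0.0033 0.0021
-0.0034 -0.1495
-0.0652 -0.1502
-0.0662 -0.0028
-0.0345 -0.0751
rel yaw 0.0034454003328733404
white [0.51602427 0.06533556]
```

Best estimate is x = -34.5 mm, y = -75.1 mm, yaw 0.003 rad. The white carton is unmoved, but x is close to the -35 mm limit, so I'll press once more towards the rail at mid-side.

>>> arm_command([
  [[0, 4, 0], [0, 0, 0], -1],
  [[0, 8, 0], [0, 0, 0], -1],
  [[0, 12, 0], [0, 0, 0], -1],
  [[0, 16, 0], [0, 0, 0], -1],
  [[0, 20, 0], [0, 0, 0], -1],
  [[0, 24, 0], [0, 0, 0], -1],
  [[0, 28, 0], [0, 0, 0], -1],
  [[0, 32, 0], [0, 0, 0], -1],
])

```text
time: 16.4
tcp_pos: [0.5848, 0.0483, 0.1452]
tool_rot: [-2.307, -2.131, -0.001]
force: [0.1, -0.2, -0.2]
width: 0.0
```

>>> arm_command([
  [[0, 4, 0], [0, 0, 0], -1],
  [[0, 8, 0], [0, 0, 0], -1],
  [[-0.8, 12, 0], [0, 0, 0], -1],
  [[-0.8, 14, 0], [0, 0, 0], -1],
  [[-0.8, 14, 0], [0, 0, 0], -1],
  [[-0.8, 14, 0], [0, 0, 0], -1],
  [[-0.8, 14, 0], [0, 0, 0], -1],
  [[-0.8, 14, 0], [0, 0, 0], -1],
])

```text
time: 17.07
tcp_pos: [0.5773, 0.1828, 0.1454]
tool_rot: [2.312, 2.126, -0.0]
force: [0.2, 0.2, -0.1]
width: 0.0002
```

>>> arm_command([
  [[0, 0, -3], [0, 0, 0], -1],
  [[0, 0, -6], [0, 0, 0], -1],
  [[0, 0, -9], [0, 0, 0], -1],
  [[0, 0, -11], [0, 0, 0], -1],
  [[0, 0, -12], [0, 0, 0], -1],
  [[0, 0, -13], [0, 0, 0], -1],
  [[0, 0, -13], [0, 0, 0], -1],
  [[0, 0, -13], [0, 0, 0], -1],
])

```text
time: 17.73
tcp_pos: [0.5779, 0.183, 0.0158]
tool_rot: [2.312, 2.126, 0.001]
force: [-0.4, -0.9, 0.2]
width: 0.0002
```

>>> arm_command([
  [[0.4, 0, 0], [0, 0, 0], -1],
  [[0.8, 0, 0], [0, 0, 0], -1],
  [[1.2, 0, 0], [0, 0, 0], -1],
  [[1.6, -0.1, 0], [0, 0, 0], -1],
  [[2.0, -0.1, 0], [0, 0, 0], -1],
  [[2.3, -0.1, 0], [0, 0, 0], -1],
  [[2.5, -0.1, 0], [0, 0, 0], -1],
  [[2.5, -0.1, 0], [0, 0, 0], -1],
])

```text
time: 18.4
tcp_pos: [0.6029, 0.1825, 0.0152]
tool_rot: [2.312, 2.127, 0.0]
force: [-0.6, 0.2, 0.3]
width: -0.0004
```

>>> arm_command([
  [[0.1, 0, 0], [0, 0, 0], -1],
  [[0.2, 0, 0], [0, 0, 0], -1],
  [[0.3, 0, 0], [0, 0, 0], -1],
  [[0.4, 0, 0], [0, 0, 0], -1],
  [[0.5, 0, 0], [0, 0, 0], -1],
  [[0.6, 0, 0], [0, 0, 0], -1],
  [[0.6, 0, 0], [0, 0, 0], -1],
  [[0.6, 0, 0], [0, 0, 0], -1],
])

```text
time: 19.07
tcp_pos: [0.6084, 0.1826, 0.0153]
tool_rot: [2.312, 2.127, -0.0]
force: [-0.4, -0.4, 0.4]
width: -0.0003
```

>>> arm_command([
  [[0.1, 0, 0], [0, 0, 0], -1],
  [[0.2, 0, 0], [0, 0, 0], -1],
  [[0.3, 0, 0], [0, 0, 0], -1],
  [[0.4, 0, 0], [0, 0, 0], -1],
  [[0.5, 0, 0], [0, 0, 0], -1],
  [[0.6, 0, 0], [0, 0, 0], -1],
  [[0.6, 0, 0], [0, 0, 0], -1],
  [[0.6, 0, 0], [0, 0, 0], -1],
])

```text
time: 19.73
tcp_pos: [0.6143, 0.1826, 0.0152]
tool_rot: [-2.312, -2.127, 0.0]
force: [-2.1, -0.4, 1.4]
width: -0.0
```

>>> arm_command([
  [[0.1, 0, 0], [0, 0, 0], -1],
  [[0.2, 0, 0], [0, 0, 0], -1],
  [[0.3, 0, 0], [0, 0, 0], -1],
  [[0.4, 0, 0], [0, 0, 0], -1],
  [[0.4, 0, 0], [0, 0, 0], -1],
  [[0.4, 0, 0], [0, 0, 0], -1],
  [[0.4, 0, 0], [0, 0, 0], -1],
  [[0.4, 0, 0], [0, 0, 0], -1],
])

```text
time: 20.4
tcp_pos: [0.6146, 0.1826, 0.015]
tool_rot: [-2.307, -2.125, 0.008]
force: [-12.1, 0.2, 8.7]
width: 0.0002
```

Firm against the rail (12 N, no further travel). Retreating straight back, then up.

>>> arm_command([
  [[-0.5, 0, 0], [0, 0, 0], -1],
  [[-2, 0.1, 0], [0, 0, 0], -1],
  [[-3, 0.2, 0], [0, 0, 0], -1],
  [[-3, 0.2, 3], [0, 0, 0], -1],
  [[-3, 0.2, 7], [0, 0, 0], -1],
  [[-3, 0.2, 11], [0, 0, 0], -1],
  [[-3, 0.2, 14], [0, 0, 0], -1],
  [[-3, 0.2, 14], [0, 0, 0], -1],
])

```text
time: 21.07
tcp_pos: [0.5915, 0.1849, 0.1613]
tool_rot: [2.31, 2.124, 0.013]
force: [1.5, 0.8, -0.3]
width: -0.0
```

>>> arm_command([
  [[0, -4, 0], [0, 0, 0], -1],
  [[0, -8, 0], [0, 0, 0], -1],
  [[0, -12, 0], [0, 0, 0], -1],
  [[0, -16, 0], [0, 0, 0], -1],
  [[0, -20, 0], [0, 0, 0], -1],
  [[0, -24, 0], [0, 0, 0], -1],
  [[0, -28, 0], [0, 0, 0], -1],
  [[0, -32, 0], [0, 0, 0], -1],
])

```text
time: 21.73
tcp_pos: [0.5882, -0.1373, 0.1552]
tool_rot: [2.311, 2.127, 0.001]
force: [0.5, -0.2, 0.2]
width: 0.0002
```

>>> arm_command([
  [[0, -4, 0], [0, 0, 0], -1],
  [[0, -8, 0], [0, 0, 0], -1],
  [[0, -12, 0], [0, 0, 0], -1],
  [[0, -14, 0], [0, 0, 0], -1],
  [[0, -14, 0], [0, 0, 0], -1],
  [[0, -14, 0], [0, 0, 0], -1],
  [[0, -14, 0], [0, 0, 0], -1],
  [[0, -14, 0], [0, 0, 0], -1],
])

```text
time: 22.4
tcp_pos: [0.5887, -0.2735, 0.155]
tool_rot: [-2.309, -2.129, -0.001]
force: [-0.9, 1.1, -0.1]
width: -0.0004
```

```bash
python3 - <<'E'
from h import *
snap('top','top7.png',(160,130,320,250),5)
E
```

```text
(no output)
```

View pics/top7.png

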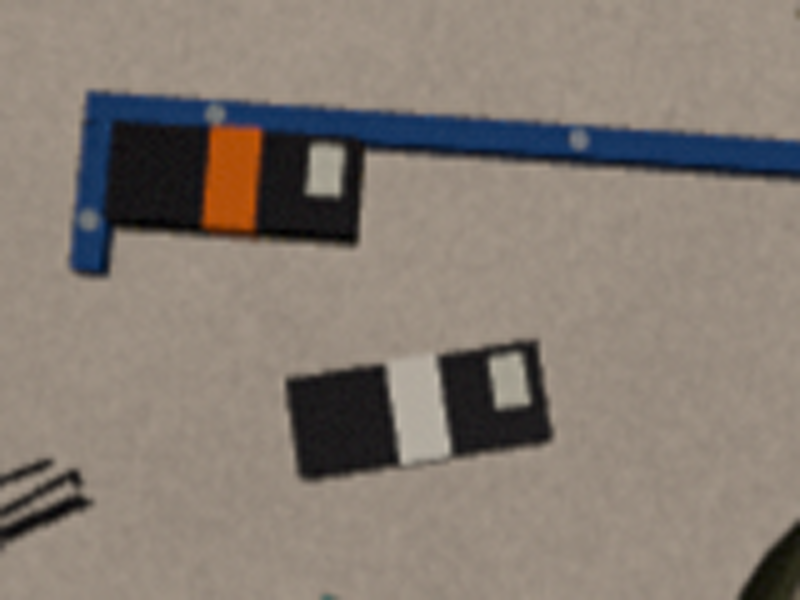

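The carton has moved about 3 crop px (roughly 2 mm) closer and now shows no gap to the rail. Its left end is still at the stop, and the white carton is unmoved. The hand is clear, so I'm handing in.

```bash
python3 -c "
from cell import arm
print(arm.sign_off())"
```

```text
the job is handed in; nothing more can be done
None
```

The orange-banded carton is in the corner of the stop, and I handed the job in at about 22 s; sign-off gives no verdict.

**What I did:** I pushed the carton to the long rail with open fingers, then along the rail to the end stop with shut fingers. A last push at the middle of its long side seated it against the rail. The end-stop push and the last push both finished at about 12 N with no further travel.

**Checks:**
- **First check, before the last push:** the carton measured x = -34.5 mm, y = -75.1 mm and 0.003 rad from the rail. That x was only just inside the -35 mm limit, which is why I pushed again.
- **Final picture, after the last push:** the carton had moved about 2 mm closer and showed no gap to the rail, with its left end still at the stop. I did not recompute its position; I judged this from the picture.
- **White-banded carton:** it stayed within about 0.1 mm of where it started, as measured before the last push, and looked unmoved in the final picture.
- **Other things on the table:** I did not measure them. The moves were planned clear of them, and the force stayed near zero whenever the hand was not pushing the carton.
- **Hand:** it finished clear, about 15 cm above the table.

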